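Refill the coffee-pod jar from the wooden box

TASK

Refill the coffee-pod jar: unscrew its captive cap and swing it right back onto its stop, lift the lid of the wooden box until it rests on its stop, and put every pod from the box into the jar. Then shut the box, swing the cap back down and screw it fully home. Leave the mug and the glass standing where they are.

Things in the scene. Friction and masses are not known exactly. Their poses are not given: they have to be found in the camera images.
- jar: white stoneware jar, does not move (it grips the worktop by its rubber foot): body 112 mm across, neck 98 mm, rim 100 mm above the worktop, mouth 88 mm clear, wall 5 mm, inner floor 6 mm above the worktop. Origin at the centre of its underside, z up; its +x points to the cap's hinge at the far side of the neck. Shut, it stands 140 mm to the top of the cap's grip bar.
- jar_mouth (a point): centre of the jar's mouth, level with its rim.
- cap_ring (a joint): hinge of the captive cap on the jar, along the jar's y axis through cap_hinge. 0 = cap down on the mouth, 2.1 rad = swung right back on its stop, away from the robot. Stiff (0.13 N m): stays where it is left. It cannot rise while the cap is screwed down; it is free, and goes down again, only with joint cap above about 2.0 rad.
- cap (a joint): turn of the cap in its ring. 0 = screwed fully home (stop), 2.2 rad = fully unscrewed (stop); grows counter-clockwise as seen from above the shut cap. Turns with about 0.05 N m of friction and stays where it is left. The cap does not rise as it turns. Starts more or less tight, at 0 to 0.35.
- cap_hinge (a point): middle of the cap's hinge axis, 66 mm from the jar's axis along the jar's +x and 94 mm above the worktop. Its axes move with the ring (x away from the cap, y along the hinge, z up when shut).
- cap_grip (a point): centre of the cap's grip bar, 6 mm below the bar's top. The cap is a light wooden disc 108 mm across with a straight grip bar across it: 92 mm long, 13 mm wide, rising 30 mm above the disc. Site z is the cap's axis, out of its top; the bar runs along the line from this point to cap_grip_end (not along point x).
- cap_grip_end (a point): point on the same bar 36 mm from its centre, 6 mm below its top; with the cap unscrewed it is the end farthest from the hinge, and the bar points straight at the hinge: pads that close along the hinge line can pinch it here, and the bar turns between them while the cap swings.
- pod_box: open wooden box that does not move, 170 mm (x) by 240 mm (y) by 50 mm high, walls and floor 6 mm. Origin at the centre of its underside; its lid is hinged at the far (+x) side.
- box_floor (a point): centre of the box's inner floor, 6 mm above the worktop.
- box_lid (a joint): hinge of the box's lid, about the line through point box_hinge along the box's y axis. 0 = shut, 1.8 rad = resting open on its stop, past upright. It falls shut from below about 1.45 rad.
- box_hinge (a point): middle of the lid's hinge axis, 85 mm from the box's centre along its +x and 50.5 mm above the worktop. Its axes move with the lid (x along the lid away from the knob, y along the hinge, z out of the lid's top).
- box_knob (a point): brass knob on the lid, round, 21 mm across and 37 mm tall, axis normal to the lid. This point lies on its axis 27 mm above the lid's top face (10 mm below the knob's top), 150 mm from the hinge line and 24 mm from the lid's front edge. The lid is a panel 176 x 246 x 10 mm, 0.3 kg.
- pod0: aluminium coffee pod: a foil rim disc 37 mm across, 2 mm thick, and on it a body tapering from 30 mm at the rim to 25 mm near the top; 30.5 mm high in all, 10 to 20 g. Origin at the centre of the rim's outer face, z along the pod's axis from the rim to the narrow end. At the start it stands on its rim on the floor of the wooden box. Two to four pods are present.
- pod1: the same kind of coffee pod as pod0.
- pod2: the same kind of coffee pod as pod0.
- pod3: the same kind of coffee pod as pod0.
- mug: white mug, 97 mm high, 78 mm across, its handle reaching 71 mm from its axis, standing on the worktop: leave it alone. Origin at the centre of its underside, z up.
- glass: clear drinking glass, 91 mm high, 80 mm across, standing on the worktop: leave it alone. Origin at the centre of its underside, z up.

How it is judged:
By the outcome, as a careful person would: the job done as asked, in the order asked, and still so for the second after the job is handed in, with the robot touching nothing.
Of pod0, pod1, pod2, pod3 only 2 to 4 are there at a start; the rules pass over those that are not, and their reading is None.
At some moment in a run one of pod0, pod1, pod2, pod3 may be knocked a few centimetres aside while the robot is not near it.
Once in a run the grip may slacken for a moment while it holds something.
It also fails if it takes over 210 s, if anything falls off the work surface, if the arm or the gripper's body presses on something with over 40 N, if the wrist force passes 120 N, or if a joint passes its speed limit or range.

ROBOT

A 6-joint arm with a two-finger parallel gripper is mounted at the origin on a cart in front of the work surface, level with it; the furniture and walls round the work are solid. World frame = base frame: x ahead of the robot, y to its left, z up, the work surface at z = 0. Lengths are in m, angles in rad, forces in N, time in s.
With the tool pointing down it reaches from about 0.25 to 0.725 m from the base axis. Payload 4 kg.
Tool frame: the origin (TCP) lies on the front face of the gripper's body, between the roots of the fingers; the fingertips stand 73 mm ahead of it and the grasp point (between the pads) lies 54 mm ahead of it; z points along the fingers, y is the line along which they close (so a half turn about z gives the same grasp; the last joint's range is limited). The gripper opens to 85 mm and grips with 20 to 120 N. Pads are 22 mm wide; open, the fingers measure 114 mm over their backs; the gripper's body (76 mm by 85 mm) begins 54 mm behind the grasp point. The pads swing forward as they close: fully open they stand 13 mm farther back than shut.
Start: joints at [1.127, 0.241, 0.005, 1.335, 0, 1.571], TCP at [0.215, 0.452, 0.304] pointing down, gripper open.
Joint ranges: [-2.72, 2.72], [-1.05, 1.87], [-1.09, 1.28], [-1.99, 2.15], [-1.42, 1.44], [-3.14, 3.14]. Speed limits (rad/s): [2.79, 2.79, 3.14, 3.14, 3.14, 3.14].

INTERFACE

Orientations are given as a unit quaternion [w, x, y, z].
In Python, from cell import status, vision, env gives the robot as it stands.
- The arm moves only by the shell command python3 -m jog 'ROWS' [OPENING] [FORCE]. ROWS is JSON, a list of rows, each a list of 2 entries, a list of its own where there are three numbers: the shift along the tool's x, y, z in cm, then the turn, a rotation vector about the tool's x, y, z in rad. A call has 1 to 5 rows; each row shifts and turns the commanded pose from where the row before left it, along the tool's axes as they then stand; what a row does not reach is not made up. A row lasts 1/8 s, in which the tool goes at most 62.5 mm and 10.7 degrees, less where a joint would pass 70% of its speed; a pose out of reach is approached as far as the arm can. A call is refused whole if a number of a shift passes 6.25 or a number of a turn 0.188, either way. A call with a gripper value outside its range is refused whole. OPENING is the closure, from 0 (fully open) to 1 (shut), set as the call begins (- or left out, the last holds). The fingers move at their own pace and stop on an object; FORCE is the grip in N (left out, the last holds). Time passes only in rows, so rows that do not move let the fingers close. It gives the time, the measured TCP pose, the force, the opening and the grip force at its end, in the units of the state.
- status.read_state(): the state, without advancing time (a new reading comes with each control period).
- vision.capture(name): name is "side" or "top" or "wrist"; returns a dict with "frame" (420x560x3 uint8, red, green, blue), "fx", "fy", "cx", "cy" (pixels), "dist_coeffs" ([k1, k2, p1, p2, k3] as OpenCV has them; the pictures are not rectified), "xyz" and "attitude" of the camera in the world. Camera axes: x right, y up, looking along -z (the intrinsics and any distortion apply to the point x, -y, -z); pixel columns grow to the right and rows downward; lengths in m; the calibration is good to about 2 mm. A picture is of the moment at which its call begins. There is no depth.
- env.job_done(): hands the job in; it is judged then, once.
The state is a dict: "t": time; "qpos": joint angles; "qd": joint speeds; "effort": joint torques, N m; "ee_pos": TCP position; "tcp_rot": TCP orientation; "wrist_force": force on the tool from outside, world axes, zero at the start; "wrist_torque": the same for the moment, N m; "gripper_width": opening from 0.0 (shut) to 1.0 (fully open); "grasp_force": force on a finger pad.
Only numpy, scipy, OpenCV 4.12 (cv2) and the standard library are available. Lean on these libraries where they do the work, as an engineer would, in place of code of your own. Each camera call takes 0.05 s, during which the arm holds its last target. There are 200 camera calls.

## Working session

There is one attempt and no reset: what is moved stays moved. The work goes in short steps, Python scripts to look and compute and a shell command to move; the robot and the scene stay as the last step left them, time stands still between calls to the robot, and variables do not carry over. Pictures are saved under pics/ and viewed, at most 14 in all, crops included, and the job is handed in when it is done.

```bash
ls; mkdir -p pics; python3 - <<'E'
from cell import status, vision, env
import cv2,json
print(status.read_state())
for n in ("side","top","wrist"):
    c=vision.capture(n); cv2.imwrite(f"pics/{n}0.png",c["frame"][:,:,::-1])
    print(n,{k:v for k,v in c.items() if k!="frame"})
E
```

```text
pics
{'t': 0.0, 'qpos': array([ 1.12699413e+00,  2.41380245e-01,  3.74289581e-03,  1.33514236e+00,
       -6.45984205e-06,  1.57080048e+00]), 'qd': array([ 0.00035974, -0.00032662, -0.00053493, -0.00041764,  0.00101442,
        0.00260377]), 'effort': array([-7.80518676e-04, -3.72320580e+01,  2.52406186e+01,  1.69835048e-02,
       -1.04848871e-04, -7.84161728e-06]), 'ee_pos': array([0.21449392, 0.45115068, 0.30303624]), 'tcp_rot': array([-2.15102635e-04,  2.20086419e-01,  9.75479874e-01, -9.68084852e-04]), 'wrist_force': array([ 0.00393743, -0.07498348,  0.83548931]), 'wrist_torque': array([0.01350759, 0.01117698, 0.00500607]), 'grasp_force': 0.0, 'gripper_width': 0.9986893617286438}
side {'fx': 382.74012459749315, 'fy': 382.74012459749315, 'cx': 278.9793041982548, 'cy': 207.4005597260485, 'dist_coeffs': array([-0.06577679,  0.        ,  0.        ,  0.        ,  0.        ]), 'xyz': array([0.45642659, 1.18623762, 0.88472141]), 'attitude': array([-0.03725789, -0.01318659,  0.47255304,  0.88041558])}
top {'fx': 489.00129675127124, 'fy': 489.00129675127124, 'cx': 274.72113197837575, 'cy': 207.27030581417105, 'dist_coeffs': array([-0.10763124,  0.        ,  0.        ,  0.        ,  0.        ]), 'xyz': array([ 0.36275141, -0.00801899,  1.59547667]), 'attitude': array([-0.69765965, -0.04595113,  0.03458532,  0.71411719])}
wrist {'fx': 370.6764278990109, 'fy': 370.6764278990109, 'cx': 284.55980835788944, 'cy': 213.41395838049718, 'dist_coeffs': array([-0.04445493,  0.        ,  0.        ,  0.        ,  0.        ]), 'xyz': array([0.1403215 , 0.48699689, 0.37237693]), 'attitude': array([ 0.83428754, -0.13781059, -0.08653479,  0.52676775])}
```

View pics/side0.png

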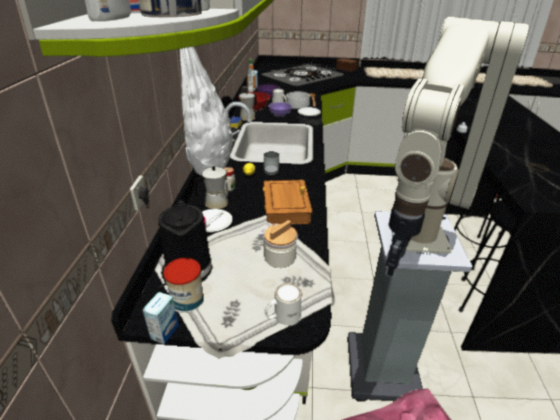

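View pics/top0.png

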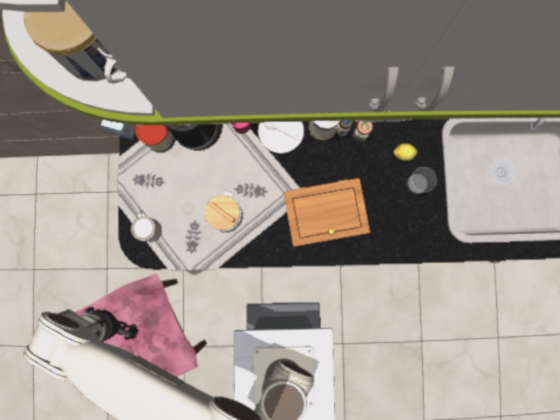

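The side view shows the jar's orange cap at about (281,235), the box at about (288,201), the mug at (288,300) and the glass at (271,160). In the top view the cap is at (223,212), the box at (327,212) with its knob at (332,232), the mug at (144,230) and the glass at (421,181). I'll zoom in on both.

```bash
cat > h.py <<'E'
import numpy as np, cv2
from scipy.spatial.transform import Rotation as R
from cell import status, vision
def rot(q): return R.from_quat([q[1],q[2],q[3],q[0]])
def K(c): return np.array([[c["fx"],0,c["cx"]],[0,c["fy"],c["cy"]],[0,0,1.]])
def ray(c,uv):
    p=cv2.undistortPoints(np.array([[uv]],float),K(c),c["dist_coeffs"])[0,0]
    d=rot(c["attitude"]).apply([p[0],-p[1],-1]); return d/np.linalg.norm(d)
def at(c,uv,z):
    d=ray(c,uv); return c["xyz"]+d*(z-c["xyz"][2])/d[2]
def tri(obs):
    A=np.zeros((3,3));b=np.zeros(3)
    for c,uv in obs:
        d=ray(c,uv);M=np.eye(3)-np.outer(d,d);A+=M;b+=M@c["xyz"]
    p=np.linalg.solve(A,b); return p,[np.linalg.norm(np.cross(p-c["xyz"],ray(c,uv))) for c,uv in obs]
def proj(c,P):
    q=rot(c["attitude"]).inv().apply(np.atleast_2d(P)-c["xyz"])*[1,-1,-1]
    return cv2.projectPoints(q,np.zeros(3),np.zeros(3),K(c),c["dist_coeffs"])[0][:,0]
E
python3 - <<'E'
import cv2,numpy as np
t=cv2.imread('pics/top0.png'); s=cv2.imread('pics/side0.png')
a=cv2.resize(t[168:258,185:385],None,fx=4,fy=4,interpolation=cv2.INTER_CUBIC)
b=cv2.resize(s[170:300,245:325],None,fx=4,fy=4,interpolation=cv2.INTER_CUBIC)
cv2.imwrite('pics/ct.png',a); cv2.imwrite('pics/cs.png',b)
E
```

```text
(no output)
```

View pics/ct.png

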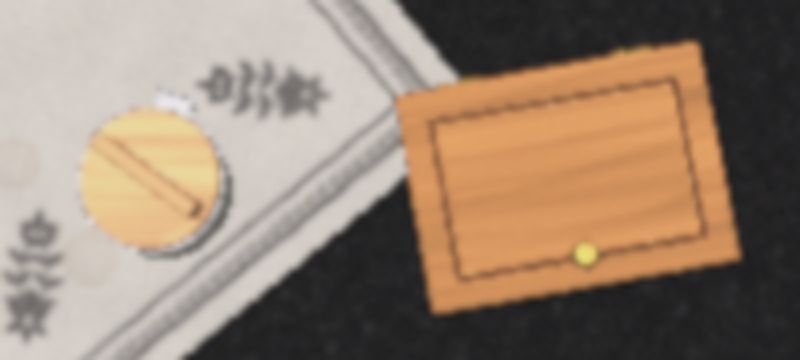

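View pics/cs.png

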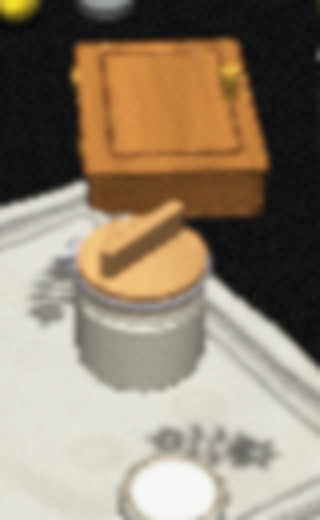

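```bash
python3 - <<'E'
from h import *
np.set_printoptions(precision=4,suppress=True)
T=vision.capture("top");S=vision.capture("side")
t=lambda u,v:((u+.5)/4-.5+185,(v+.5)/4-.5+168)
s=lambda u,v:((u+.5)/4-.5+245,(v+.5)/4-.5+170)
pts={'knob':((586,252),(230,72)),'barA':((95,139),(105,254)),'barB':((200,209),(180,207)),
'c_fl':((433,313),(267,168)),'c_bl':((397,97),(80,170)),'c_br':((697,42),(75,42)),'c_fr':((740,260),(240,38)),'disc':((150,178),(144,256))}
for k,(a,b) in pts.items():
    p,e=tri([(T,t(*a)),(S,s(*b))]); print(k,p,np.array(e)*1e3,'top@h',at(T,t(*a),{'k':.0975,'b':.14,'c':.06,'d':.11}[k[0]])[:2])
print('hinge tab top@.1',at(T,t(176,100),.1)[:2])
print('mug',at(T,(144,229),.097),'glass',at(T,(421,181),.0))
E
```

```text
knob [ 0.4581 -0.1576  0.093 ] [0.3706 0.3706] top@h [ 0.4582 -0.1571]
barA [0.5497 0.2136 0.1368] [0.0199 0.0199] top@h [0.5493 0.2131]
barB [0.4945 0.1353 0.1312] [0.8802 0.8802] top@h [0.4946 0.1344]
c_fl [ 0.4165 -0.0395  0.0575] [0.7427 0.7427] top@h [ 0.4157 -0.0394]
c_bl [ 0.5915 -0.0153  0.0594] [4.1688 4.1688] top@h [ 0.5872 -0.0154]
c_br [ 0.6262 -0.2547  0.0634] [1.153 1.153] top@h [ 0.6257 -0.2553]
c_fr [ 0.45   -0.2812  0.0639] [1.063 1.063] top@h [ 0.4513 -0.2819]
disc [0.5215 0.1757 0.1081] [0.7436 0.7436] top@h [0.522  0.1755]
hinge tab top@.1 [0.5833 0.1559]
mug [0.4765 0.422  0.097 ] glass [ 0.6216 -0.4721  0.    ]
```

The zoomed top view shows the bar running (95,139)–(200,209), the knob at (586,252) and the lid corners. The triangulated heights match the text: bar top about 0.135, lid about 0.06, knob top about 0.095. From these:

- **Jar:** centre about (0.522, 0.174), hinge direction about −17°.
- **Bar:** at 55°, so the cap reads about 0.3.
- **Box:** yaw about 8.3°.

I'll start with the cap.

```bash
cat >> h.py <<'E'
def go(P,yang,tilt=0,taxis_ang=None):
    """P=target grasp point; yang=tool y heading (deg); tilt deg about tool y (fingers lean). Prints rotvec (tool) and shift in tool axes after turn, cm"""
    s=status.read_state(); Rc=rot(s["tcp_rot"]); a=np.radians(yang)
    y=np.array([np.cos(a),np.sin(a),0]); z=np.array([0,0,-1.]); 
    Rt=R.from_rotvec(y*np.radians(tilt))*R.from_matrix(np.array([np.cross(y,z),y,z]).T)
    rv=(Rc.inv()*Rt).as_rotvec(); tcp=np.array(P)-Rt.as_matrix()[:,2]*.054; d=tcp-s["ee_pos"]
    print("rot",rv.round(3),"| shift after turn cm",(Rt.inv().apply(d)*100).round(2),"| shift before turn",(Rc.inv().apply(d)*100).round(2))
def show():
    s=status.read_state();Rc=rot(s["tcp_rot"]).as_matrix();y=Rc[:,1]
    print("t%.1f tcp"%s["t"],s["ee_pos"].round(4),"gp",(s["ee_pos"]+.054*Rc[:,2]).round(4),"yang %.1f"%np.degrees(np.arctan2(y[1],y[0])),"z",Rc[:,2].round(3),"F",s["wrist_force"].round(1),"w %.3f g %.1f"%(s["gripper_width"],s["grasp_force"]),"q",s["qpos"].round(2))
E
python3 -m jog '[[[-4.9,-1.5,0.5],[0,0,0]],[[-4.9,-1.5,0.5],[0,0,0]],[[-4.9,-1.5,0.5],[0,0,0]],[[-4.9,-1.5,0.5],[0,0,0]],[[-4.9,-1.5,0.5],[0,0,0]]]'
python3 -m jog '[[[-5,-1.5,0.5],[0,0,0]],[[-5,-1.5,0.5],[0,0,0]],[[-5,-1.5,0.5],[0,0,0]],[[0,0,0],[0,0,0.17]],[[0,0,0],[0,0,0.17]]]'
python3 -m jog '[[[0,0,0],[0,0,0.175]],[[0,0,0],[0,0,0.175]],[[0,0,0],[0,0,0.175]],[[0,0,0],[0,0,0.175]],[[0,0,0],[0,0,0.175]]]'
python3 -m jog '[[[0,0,0],[0,0,0.175]],[[0,0,0],[0,0,0.175]],[[0,0,0],[0,0,0.175]],[[0,0,0],[0,0,0]]]'
python3 - <<'E'
from h import *
show(); go([.522,.1745,.134],-35)
c=vision.capture("wrist"); cv2.imwrite("pics/w1.png",c["frame"][:,:,::-1]); print(proj(c,[[.522,.1745,.14],[.5484,.2122,.14],[.4956,.1368,.14]]).round(0))
E
```

```text
t: 0.88
ee_pos: [0.4048, 0.2774, 0.2787]
tcp_rot: [0.0, 0.22, 0.975, 0.0]
wrist_force: [0.8, 0.0, 0.4]
gripper_width: 0.998
grasp_force: 0.0
t: 1.5
ee_pos: [0.5204, 0.1726, 0.2633]
tcp_rot: [-0.0, 0.385, 0.923, -0.0]
wrist_force: [-0.6, 0.7, 0.7]
gripper_width: 1.005
grasp_force: 0.0
t: 2.12
ee_pos: [0.5198, 0.1735, 0.2637]
tcp_rot: [-0.0, 0.739, 0.673, -0.0]
wrist_force: [-0.0, 0.1, -0.2]
gripper_width: 1.0
grasp_force: 0.0
t: 2.62
ee_pos: [0.5198, 0.1736, 0.2637]
tcp_rot: [-0.0, 0.887, 0.462, -0.0]
wrist_force: [-0.4, 0.0, -0.5]
gripper_width: 1.001
grasp_force: 0.0
t2.6 tcp [0.5198 0.1736 0.2637] gp [0.5198 0.1736 0.2097] yang -35.0 z [-0. -0. -1.] F [-0.4  0.  -0.5] w 1.001 g 0.0 q [ 0.32  0.36  0.06  1.27 -0.    2.5 ]
rot [-0.  0. -0.] | shift after turn cm [0.2  0.13 7.57] | shift before turn [0.21 0.13 7.57]
[[287. 240.]
 [287. 159.]
 [287. 310.]]
```

View pics/w1.png

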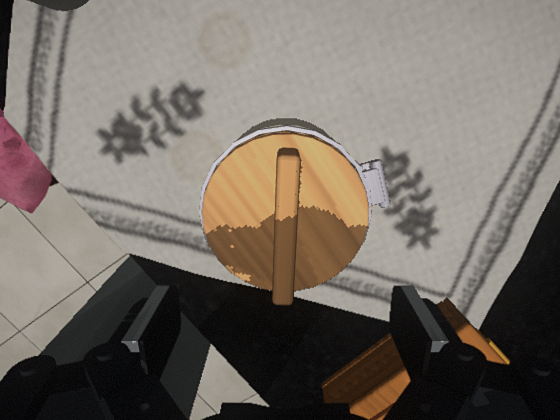

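The wrist view shows the bar top from (288,150) to (283,302) and the hinge clip at (376,183), a few millimetres from the prediction. I'll refine with these points.

```bash
python3 - <<'E'
from h import *
c=vision.capture("wrist")
a,b=at(c,(288,150),.14),at(c,(283.5,296),.14)
print(a,b,(a+b)/2,np.linalg.norm(a-b),np.degrees(np.arctan2(*(a-b)[1::-1])))
print('disc ctr@.11',at(c,(285,210),.11),'hinge',at(c,(377,184),.1))
E
```

```text
[0.5515508  0.21560299 0.14      ] [0.49983362 0.14595191 0.14      ] [0.52569221 0.18077745 0.14      ] 0.0867521753623408 53.405445818898166
disc ctr@.11 [0.52586084 0.18152646 0.11      ] hinge [0.58300275 0.15917066 0.1       ]
```

```bash

python3 -m jog '[[[0.4,0.1,2.5],[0,0,0]],[[0,0,2.5],[0,0,0]],[[0,0,1.5],[0,0,0]],[[0,0,0.9],[0,0,0]],[[0,0,0],[0,0,0]]]' 0.5
python3 -m jog '[[[0,0,0],[0,0,0]],[[0,0,0],[0,0,0]],[[0,0,0],[0,0,0]],[[0,0,0],[0,0,0]]]' 1 40
python3 -c "
from h import *
show()"
```

```text
t: 3.35
ee_pos: [0.5229, 0.1762, 0.1896]
tcp_rot: [-0.0, 0.887, 0.461, -0.0]
wrist_force: [0.1, -0.8, 0.6]
gripper_width: 0.499
grasp_force: 0.0
t: 3.85
ee_pos: [0.5226, 0.1769, 0.1908]
tcp_rot: [-0.001, 0.887, 0.461, 0.0]
wrist_force: [-4.9, 2.5, 5.2]
gripper_width: 0.141
grasp_force: 42.0
t3.9 tcp [0.5226 0.1769 0.1908] gp [0.5226 0.177  0.1368] yang -35.1 z [-0.     0.002 -1.   ] F [-4.9  2.5  5.2] w 0.141 g 42.0 q [ 0.33  0.41 -0.05  1.1   0.    2.51]
```

```bash

python3 -m jog '[[[0,0,-0.15],[0,0,-0.1]],[[0,0,0],[0,0,-0.175]],[[0,0,0],[0,0,-0.175]],[[0,0,0],[0,0,-0.175]],[[0,0,0],[0,0,-0.175]]]'
python3 -m jog '[[[0,0,0],[0,0,-0.175]],[[0,0,0],[0,0,-0.175]],[[0,0,0],[0,0,-0.175]],[[0,0,0],[0,0,-0.175]],[[0,0,0],[0,0,-0.175]]]'
python3 -m jog '[[[0,0,0],[0,0,-0.08]],[[0,0,0],[0,0,-0.04]],[[0,0,0],[0,0,0]]]'
python3 -c "
from h import *
show();print(status.read_state()['wrist_torque'])"
```

```text
t: 4.47
ee_pos: [0.522, 0.1769, 0.1913]
tcp_rot: [-0.001, 0.636, 0.772, -0.0]
wrist_force: [-4.3, 2.9, 1.3]
gripper_width: 0.143
grasp_force: 41.5
t: 5.1
ee_pos: [0.5214, 0.1765, 0.1912]
tcp_rot: [-0.002, 0.249, 0.969, -0.0]
wrist_force: [-5.7, 1.6, 3.0]
gripper_width: 0.145
grasp_force: 41.7
t: 5.48
ee_pos: [0.5214, 0.1765, 0.1912]
tcp_rot: [-0.002, 0.193, 0.981, -0.0]
wrist_force: [-5.7, 2.3, 3.5]
gripper_width: 0.14
grasp_force: 41.6
t5.5 tcp [0.5214 0.1765 0.1912] gp [0.5212 0.1766 0.1372] yang 67.8 z [-0.004  0.001 -1.   ] F [-5.7  2.3  3.5] w 0.140 g 41.6 q [ 0.33  0.41 -0.05  1.11  0.    0.71]
[0.37255499 1.3087844  0.01481852]
```

```bash

python3 -m jog '[[[0,0,0],[0,0,-0.05]],[[0,0,0],[0,0,0]]]' | grep -v rot; python3 -c "
from h import *
show();print(status.read_state()['wrist_torque'])"
python3 -m jog '[[[0,0,0],[0,0,-0.05]],[[0,0,0],[0,0,0]]]' | grep -v rot; python3 -c "
from h import *
show();print(status.read_state()['wrist_torque'])"
python3 -m jog '[[[0,0,0],[0,0,-0.05]],[[0,0,0],[0,0,0]]]' | grep -v rot; python3 -c "
from h import *
show();print(status.read_state()['wrist_torque'])"
```

```text
t: 5.72
ee_pos: [0.5213, 0.1765, 0.1912]
wrist_force: [-5.8, 1.5, 3.3]
gripper_width: 0.14
grasp_force: 41.6
t5.7 tcp [0.5213 0.1765 0.1912] gp [0.5211 0.1765 0.1372] yang 70.7 z [-0.004  0.001 -1.   ] F [-5.8  1.5  3.3] w 0.140 g 41.6 q [ 0.33  0.41 -0.05  1.11  0.    0.66]
[0.39160325 1.30593731 0.03466235]
t: 5.98
ee_pos: [0.5212, 0.1761, 0.1911]
wrist_force: [-5.9, 0.3, 3.9]
gripper_width: 0.138
grasp_force: 42.6
t6.0 tcp [0.5212 0.1761 0.1911] gp [0.521  0.1761 0.1371] yang 73.4 z [-0.004 -0.    -1.   ] F [-5.9  0.3  3.9] w 0.138 g 42.6 q [ 0.33  0.41 -0.05  1.11  0.    0.61]
[ 0.20675696  1.41389739 -0.44672393]
t: 6.22
ee_pos: [0.521, 0.1754, 0.1911]
wrist_force: [-8.2, -0.3, 5.1]
gripper_width: 0.141
grasp_force: 55.1
t6.2 tcp [0.521  0.1754 0.1911] gp [0.5207 0.1753 0.1371] yang 76.1 z [-0.005 -0.002 -1.   ] F [-8.2 -0.3  5.1] w 0.141 g 55.1 q [ 0.32  0.41 -0.05  1.11  0.    0.57]
[-0.10364052  1.48689329 -1.12512989]
```

```bash

python3 -m jog '[[[0,0,0],[0,0,0.06]],[[0,0,0],[0,0,0]],[[0,0,-0.1],[0,0,0]],[[3.5,0,0],[0,0,0]],[[0,0,0],[0,0,0]]]' 0.5 25 >/dev/null
python3 - <<'E'
from h import *
show(); go([.4875,.1863,.136],73)
def rows(th,al,c0,r=.1096,phi0=158.6):
    # jar-plane: u away, w up. tool x=-u cos.., planar rotation
    out=[];P=lambda t,a:np.array([r*np.cos(np.radians(phi0-t)),r*np.sin(np.radians(phi0-t))])+.054*np.array([np.sin(np.radians(a)),np.cos(np.radians(a))])
    for i in range(1,len(th)):
        d=P(th[i],al[i])-P(th[i-1],al[i-1]);a=np.radians(al[i-1])
        x=np.array([-np.cos(a),np.sin(a)]);z=np.array([-np.sin(a),-np.cos(a)])
        out.append((round(d@x*100,2),round(d@z*100,2),round(np.radians(al[i]-al[i-1]),3)))
    return out
th=np.arange(0,121,8.);al=np.clip((th-56)/64*24,0,None)
for k,r in enumerate(rows(th,al,0)): print(th[k+1],r)
E
```

```text
t6.8 tcp [0.4878 0.1867 0.1923] gp [0.4878 0.1867 0.1383] yang 73.0 z [-0.002 -0.001 -1.   ] F [-0.5 -0.5 -0.9] w 0.497 g 0.0 q [ 0.37  0.36 -0.13  1.08 -0.    0.66]
rot [-0.001 -0.001 -0.   ] | shift after turn cm [ 0.02 -0.05  0.23] | shift before turn [ 0.02 -0.05  0.23]
8.0 (np.float64(-0.66), np.float64(-1.38), np.float64(0.0))
16.0 (np.float64(-0.84), np.float64(-1.28), np.float64(0.0))
24.0 (np.float64(-1.01), np.float64(-1.15), np.float64(0.0))
32.0 (np.float64(-1.16), np.float64(-1.0), np.float64(0.0))
40.0 (np.float64(-1.29), np.float64(-0.82), np.float64(0.0))
48.0 (np.float64(-1.39), np.float64(-0.64), np.float64(0.0))
56.0 (np.float64(-1.47), np.float64(-0.44), np.float64(0.0))
64.0 (np.float64(-1.79), np.float64(-0.22), np.float64(0.052))
72.0 (np.float64(-1.81), np.float64(-0.09), np.float64(0.052))
80.0 (np.float64(-1.81), np.float64(0.04), np.float64(0.052))
88.0 (np.float64(-1.8), np.float64(0.18), np.float64(0.052))
96.0 (np.float64(-1.78), np.float64(0.31), np.float64(0.052))
104.0 (np.float64(-1.75), np.float64(0.44), np.float64(0.052))
112.0 (np.float64(-1.71), np.float64(0.57), np.float64(0.052))
120.0 (np.float64(-1.65), np.float64(0.69), np.float64(0.052))
```

```bash

python3 -m jog '[[[0,0,0.15],[0,0,0]],[[0,0,0],[0,0,0]],[[0,0,0],[0,0,0]],[[0,0,0],[0,0,0]]]' 1 25 >/dev/null
python3 -c "
from h import *
show()"
python3 -m jog '[[[-0.66,0,-1.38],[0,0,0]],[[-0.84,0,-1.28],[0,0,0]],[[0,0,0],[0,0,0]]]' >/dev/null
python3 -c "
from h import *
show()"
python3 -m jog '[[[-1.01,0,-1.15],[0,0,0]],[[-1.16,0,-1.0],[0,0,0]],[[-1.29,0,-0.82],[0,0,0]],[[0,0,0],[0,0,0]]]' >/dev/null
python3 -c "
from h import *
show()"
```

```text
t7.3 tcp [0.4901 0.1862 0.1909] gp [0.4901 0.1862 0.1369] yang 72.8 z [ 0.001 -0.001 -1.   ] F [ 1.2 -2.1  0.7] w 0.142 g 28.5 q [ 0.36  0.36 -0.13  1.08 -0.    0.66]
t7.7 tcp [0.5042 0.1817 0.2175] gp [0.5042 0.1817 0.1635] yang 72.8 z [-0.    -0.001 -1.   ] F [-0.9 -1.3 -0.1] w 0.148 g 27.7 q [ 0.35  0.36 -0.06  1.15 -0.    0.65]
t8.2 tcp [0.5367 0.1716 0.2465] gp [0.5366 0.1715 0.1925] yang 72.8 z [-0.002 -0.001 -1.   ] F [-1.2 -2.4  0. ] w 0.147 g 26.8 q [ 0.31  0.4   0.07  1.25 -0.    0.61]
```

```bash

python3 -m jog '[[[-1.39,0,-0.64],[0,0,0]],[[-1.47,0,-0.44],[0,0,0]],[[-1.79,0,-0.22],[0,0.052,0]],[[-1.81,0,-0.09],[0,0.052,0]],[[-1.81,0,0.04],[0,0.052,0]]]' >/dev/null
python3 -c "
from h import *
show()"
python3 -m jog '[[[-1.8,0,0.18],[0,0.052,0]],[[-1.78,0,0.31],[0,0.052,0]],[[-1.75,0,0.44],[0,0.052,0]],[[0,0,0],[0,0,0]]]' >/dev/null
python3 -c "
from h import *
show()
c=vision.capture('side'); a=cv2.resize(c['frame'][170:310,215:335,::-1],None,fx=4,fy=4,interpolation=cv2.INTER_CUBIC); cv2.imwrite('pics/s2.png',a)"
```

```text
t8.8 tcp [0.6145 0.1474 0.2572] gp [0.6062 0.1498 0.2039] yang 72.9 z [-0.154  0.045 -0.987] F [-4.5 -1.9 -1.1] w 0.143 g 25.6 q [0.21 0.63 0.47 1.56 0.08 0.5 ]
t9.3 tcp [0.665  0.1312 0.2352] gp [0.6491 0.136  0.1838] yang 72.8 z [-0.295  0.088 -0.952] F [-1.5 -3.9 -2. ] w 0.148 g 15.6 q [0.15 0.87 0.84 1.82 0.13 0.43]
```

View pics/s2.png

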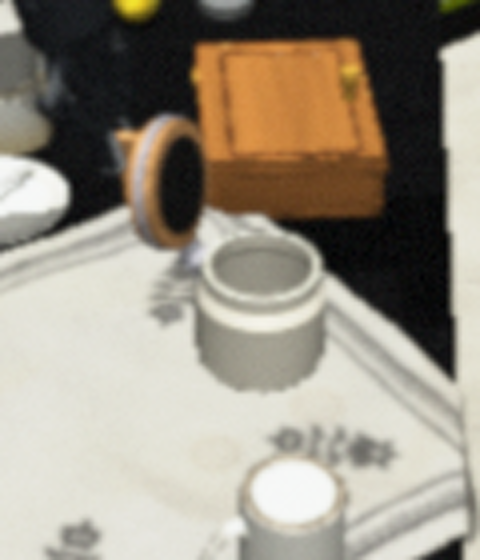

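The side view shows the cap swung well back past upright with the mouth open at (262,265); the black gripper doesn't show against the black counter. I'll continue to the stop.

```bash

python3 -m jog '[[[-1.71,0,0.57],[0,0.052,0]],[[-1.65,0,0.69],[0,0.052,0]],[[0,0,0],[0,0,0]]]' >/dev/null
python3 -c "
from h import *
show()"
python3 -m jog '[[[-0.5,0,0.3],[0,0,0]],[[0,0,0],[0,0,0]]]' >/dev/null
python3 -c "
from h import *
show()"
```

```text
t9.8 tcp [0.6909 0.1232 0.211 ] gp [0.6699 0.1295 0.1617] yang 72.9 z [-0.389  0.117 -0.914] F [-2.9 -4.8 -3.3] w 0.144 g 28.6 q [0.12 1.08 1.18 2.05 0.16 0.39]
t10.0 tcp [0.6922 0.1232 0.2095] gp [0.6712 0.1295 0.1602] yang 72.9 z [-0.389  0.116 -0.914] F [-4.2 -4.5 -2.5] w 0.145 g 28.8 q [0.12 1.09 1.19 2.05 0.16 0.39]
```

```bash

python3 -m jog '[[[0.3,0,-0.2],[0,0,0]],[[0,0,0],[0,0,0]],[[0,0,0],[0,0,0]],[[0,0,-2],[0,0,0]],[[0,0,-3],[0,0,0]]]' 0.4 >/dev/null
python3 -m jog '[[[0,0,-4],[0,0,0]],[[0,0,-2],[0,-0.15,0]],[[0,0,0],[0,-0.15,0]],[[0,0,0],[0,-0.1,0]],[[0,0,0],[0,0,0]]]' 0.4 >/dev/null
python3 - <<'E'
from h import *
show(); go([.458,-.1575,.16],98.3)
c=vision.capture('top'); a=cv2.resize(c['frame'][150:260,185:385,::-1],None,fx=4,fy=4,interpolation=cv2.INTER_CUBIC); cv2.imwrite('pics/t2.png',a)
E
```

```text
t11.3 tcp [0.6903 0.1078 0.2987] gp [0.6916 0.1084 0.2448] yang 72.5 z [ 0.024  0.01  -1.   ] F [-0.2 -0.3  0.6] w 0.598 g 0.0 q [0.15 0.65 0.62 1.52 0.01 0.46]
rot [ 0.012  0.023 -0.45 ] | shift after turn cm [ 26.81 -22.9    8.47] | shift before turn [ 14.35 -32.42   7.65]
```

View pics/t2.png

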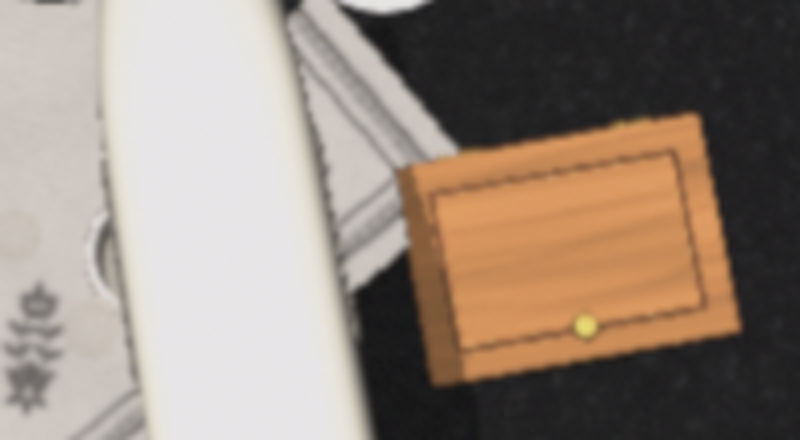

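The top view shows the box with its knob at (586,326) in the crop, unchanged; the arm hides the jar. Next is the lid.

```bash

python3 -m jog '[[[0,0,0],[0.012,0.023,-0.15]],[[0,0,0],[0,0,-0.15]],[[0,0,0],[0,0,-0.15]],[[3.8,-3.3,0.6],[0,0,0]],[[3.8,-3.3,0.6],[0,0,0]]]' >/dev/null
python3 -m jog '[[[3.8,-3.3,0.6],[0,0,0]],[[3.8,-3.3,0.6],[0,0,0]],[[3.8,-3.3,0.6],[0,0,0]],[[3.8,-3.3,0.6],[0,0,0]],[[3.8,-3.1,0.6],[0,0,0]]]' >/dev/null
python3 -m jog '[[[0,0,0],[0,0,0]],[[0,0,0],[0,0,0]]]' >/dev/null
python3 - <<'E'
from h import *
show(); go([.458,-.1575,.0875],98.3)
c=vision.capture('wrist'); cv2.imwrite('pics/w3.png',c['frame'][:,:,::-1]); print(proj(c,[[.458,-.1575,.0975]]))
E
```

```text
t12.8 tcp [ 0.4639 -0.1579  0.2545] gp [ 0.4638 -0.1577  0.2005] yang 98.2 z [-0.001  0.004 -1.   ] F [-0.9  0.5 -0.3] w 0.603 g 0.0 q [-0.33  0.25 -0.11  1.21  0.   -0.47]
rot [ 0.004 -0.    -0.002] | shift after turn cm [ 0.57  0.13 11.3 ] | shift before turn [ 0.57  0.09 11.3 ]
[[285.20366948 212.86813382]]
```

View pics/w3.png

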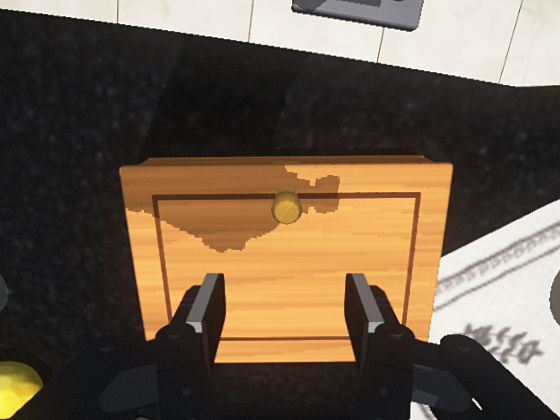

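The wrist view shows the knob top at (286,209), predicted (285,213), so they agree within about 2 mm and the box is aligned.

```bash

python3 -m jog '[[[0.65,0.1,4],[0.004,0,0]],[[0,0,4],[0,0,0]],[[0,0,2],[0,0,0]],[[0,0,1.3],[0,0,0]],[[0,0,0],[0,0,0]]]' 0.4 25 >/dev/null
python3 -m jog '[[[0,0,0],[0,0,0]],[[0,0,0],[0,0,0]],[[0,0,0],[0,0,0]],[[0,0,0],[0,0,0]]]' 1 30 >/dev/null
python3 - <<'E'
from h import *
show()
r=.1545;f=lambda t:r*np.array([-np.cos(np.radians(166.1-t)),-np.sin(np.radians(166.1-t))])*100
th=np.linspace(0,102,15)
for i in range(1,15): print(round(th[i],1),(f(th[i])-f(th[i-1])).round(2))
E
```

```text
t14.0 tcp [ 0.4563 -0.1573  0.1418] gp [ 0.4564 -0.1574  0.0878] yang 98.3 z [ 0.001 -0.001 -1.   ] F [0.5 0.3 6.5] w 0.222 g 29.6 q [-0.33  0.34 -0.31  0.92 -0.   -0.48]
7.3 [-0.59 -1.87]
14.6 [-0.82 -1.78]
21.9 [-1.04 -1.66]
29.1 [-1.25 -1.52]
36.4 [-1.43 -1.35]
43.7 [-1.59 -1.15]
51.0 [-1.72 -0.94]
58.3 [-1.83 -0.72]
65.6 [-1.9  -0.48]
72.9 [-1.95 -0.24]
80.1 [-1.96  0.01]
87.4 [-1.95  0.26]
94.7 [-1.9   0.51]
102.0 [-1.82  0.74]
```

```bash
S='from h import *;show()'
python3 -m jog '[[[-0.59,0,-1.87],[0,0,0]],[[-0.82,0,-1.78],[0,0,0]],[[0,0,0],[0,0,0]]]' >/dev/null;python3 -c "$S"
python3 -m jog '[[[-1.04,0,-1.66],[0,0,0]],[[-1.25,0,-1.52],[0,0,0]],[[-1.43,0,-1.35],[0,0,0]],[[-1.59,0,-1.15],[0,0,0]],[[0,0,0],[0,0,0]]]' >/dev/null;python3 -c "$S"
python3 -m jog '[[[-1.72,0,-0.94],[0,0,0]],[[-1.83,0,-0.72],[0,0,0]],[[-1.9,0,-0.48],[0,0,0]],[[-1.95,0,-0.24],[0,0,0]],[[0,0,0],[0,0,0]]]' >/dev/null;python3 -c "$S"
python3 -m jog '[[[-1.96,0,0],[0,0,0]],[[-1.95,0,0.26],[0,0,0]],[[-1.9,0,0.51],[0,0,0]],[[0,0,0],[0,0,0]]]' >/dev/null;python3 -c "$S"
```

```text
t14.4 tcp [ 0.4697 -0.1552  0.1775] gp [ 0.4696 -0.1553  0.1235] yang 98.3 z [-0.001 -0.002 -1.   ] F [ 0.3 -0.4 -3.7] w 0.225 g 30.0 q [-0.32  0.32 -0.23  1.02 -0.   -0.46]
t15.0 tcp [ 0.5211 -0.1474  0.234 ] gp [ 0.5209 -0.1475  0.18  ] yang 98.3 z [-0.004 -0.001 -1.   ] F [-5.3 -0.   5.3] w 0.222 g 31.3 q [-0.27  0.36 -0.01  1.2  -0.   -0.42]
t15.6 tcp [ 0.5964 -0.1359  0.2586] gp [ 0.5964 -0.1359  0.2046] yang 98.3 z [ 0.001  0.    -1.   ] F [-1.9  3.2  9.3] w 0.224 g 32.4 q [-0.22  0.48  0.24  1.33  0.   -0.37]
t16.1 tcp [ 0.6549 -0.127   0.2503] gp [ 0.6551 -0.127   0.1963] yang 98.4 z [ 0.003  0.001 -1.   ] F [1.7 3.9 6.4] w 0.225 g 32.7 q [-0.19  0.6   0.42  1.38  0.   -0.34]
```

```bash
S='from h import *;show()'
python3 -m jog '[[[-1.6,0,0.6],[0,0,0]],[[0,0,0],[0,0,0]]]' >/dev/null;python3 -c "$S"
python3 -m jog '[[[0,0,0],[0,0,0]],[[0,0,0],[0,0,0]],[[0,0,0],[0,0,0]]]' 0.45 >/dev/null;python3 -c "$S"
python3 -m jog '[[[0,0,-5],[0,0,0]],[[0,0,-5],[0,0,0]],[[5,0,0],[0,0,0]],[[6,0,0],[0,0,0]],[[6,0,0],[0,0,0]]]' >/dev/null
python3 -m jog '[[[5,0,0],[0,0,0]],[[0,0,0],[0,0,0]],[[0,0,0],[0,0,0]]]' >/dev/null
python3 - <<'E'
from h import *
show()
c=vision.capture('wrist'); cv2.imwrite('pics/w4.png',c['frame'][:,:,::-1])
c=vision.capture('top'); cv2.imwrite('pics/t4.png',cv2.resize(c['frame'][150:260,185:385,::-1],None,fx=4,fy=4,interpolation=cv2.INTER_CUBIC))
E
```

```text
t16.4 tcp [ 0.6704 -0.1246  0.244 ] gp [ 0.6705 -0.1246  0.19  ] yang 98.4 z [ 0.002  0.001 -1.   ] F [2.8 3.8 7. ] w 0.223 g 32.7 q [-0.18  0.64  0.46  1.39  0.   -0.33]
t16.8 tcp [ 0.6681 -0.1264  0.2429] gp [ 0.668  -0.1264  0.1889] yang 98.2 z [-0.003 -0.001 -1.   ] F [-0.4 -0.2  0.6] w 0.548 g 0.0 q [-0.19  0.64  0.46  1.4  -0.   -0.33]
t17.8 tcp [ 0.4514 -0.1579  0.3446] gp [ 0.4514 -0.158   0.2906] yang 98.2 z [ 0.    -0.001 -1.   ] F [ 0.1  0.1 -0.6] w 0.550 g 0.0 q [-0.34  0.18  0.04  1.42 -0.   -0.48]
```

View pics/w4.png

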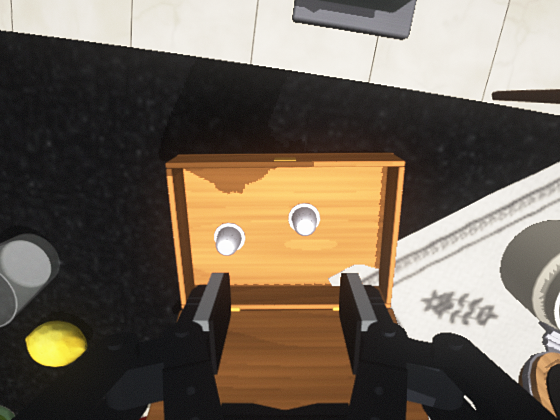

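View pics/t4.png

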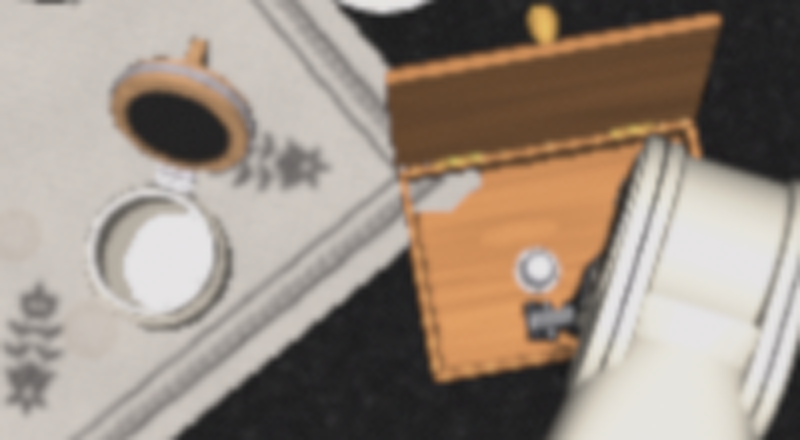

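The lid rests open past upright and the jar is open with the cap back. Pods show in the wrist view at (229,239) and (304,220). I'll measure them numerically from two wrist poses, which also uncovers the corners hidden by the fingers.

```bash
cat >> h.py <<'E'
def pods(c,save=None):
    hsv=cv2.cvtColor(c["frame"],cv2.COLOR_RGB2HSV)
    m=((hsv[...,1]<70)&(hsv[...,2]>90)).astype(np.uint8)
    # restrict to box interior floor
    B=np.array([.5215,-.148]);u=np.array([.9895,.1445]);v=np.array([-.1445,.9895])
    poly=[list(B+a*.078*u+b*.113*v)+[.02] for a,b in((1,1),(1,-1),(-1,-1),(-1,1))]
    k=np.zeros_like(m);cv2.fillConvexPoly(k,proj(c,poly).astype(np.int32),1)
    n,l,st,ce=cv2.connectedComponentsWithStats(m*k)
    out=[]
    for i in range(1,n):
        if st[i,4]>60:
            p=at(c,ce[i],.018); loc=(p[:2]-B)@np.array([u,v]).T
            print("blob bbox",st[i],"c",ce[i].round(1),"@.018",p.round(4),"boxlocal mm",(loc*1e3).round(0)); out.append(ce[i])
    return out
E
python3 - <<'E'
from h import *
pods(vision.capture('wrist'))
E
python3 -m jog '[[[0,-4,0],[0,0,0]],[[0,-4,0],[0,0,0]],[[3,0,0],[0,0,0]],[[0,0,0],[0,0,0]],[[0,0,0],[0,0,0]]]' >/dev/null
python3 - <<'E'
from h import *
show();pods(vision.capture('wrist'))
E
```

```text
blob bbox [288 202  32  33 788] c [303.6 218. ] @.018 [ 0.5058 -0.1281  0.018 ] boxlocal mm [-13.  22.]
blob bbox [214 222  31  33 785] c [228.4 237.8] @.018 [ 0.5422 -0.2101  0.018 ] boxlocal mm [ 11. -64.]
blob bbox [328 265  51  25 783] c [357.5 276.6] @.018 [ 0.5701 -0.0522  0.018 ] boxlocal mm [62. 88.]
blob bbox [206 273  18  17 202] c [214.3 281.2] @.018 [ 0.601  -0.2216  0.018 ] boxlocal mm [ 68. -84.]
t18.5 tcp [ 0.4338 -0.2411  0.344 ] gp [ 0.4338 -0.2411  0.29  ] yang 98.3 z [-0.001 -0.001 -1.   ] F [-0.4 -0.8 -0.6] w 0.551 g 0.0 q [-0.51  0.22  0.08  1.43 -0.   -0.65]
blob bbox [355 227  31  33 797] c [370.9 243. ] @.018 [ 0.5064 -0.1292  0.018 ] boxlocal mm [-12.  21.]
blob bbox [281 246  31  33 751] c [295.9 261.5] @.018 [ 0.5422 -0.2117  0.018 ] boxlocal mm [ 11. -66.]
blob bbox [347 273  26  38 485] c [359.  292.2] @.018 [ 0.5722 -0.1292  0.018 ] boxlocal mm [53. 11.]
blob bbox [390 286  50  22 828] c [417.  297.6] @.018 [ 0.5698 -0.0564  0.018 ] boxlocal mm [61. 84.]
```

```bash
python3 - <<'E'
from h import *
c=vision.capture('wrist'); cv2.imwrite('pics/w5.png',cv2.resize(c['frame'][195:345,225:480,::-1],None,fx=3,fy=3,interpolation=cv2.INTER_CUBIC))
E
```

```text
(no output)
```

View pics/w5.png

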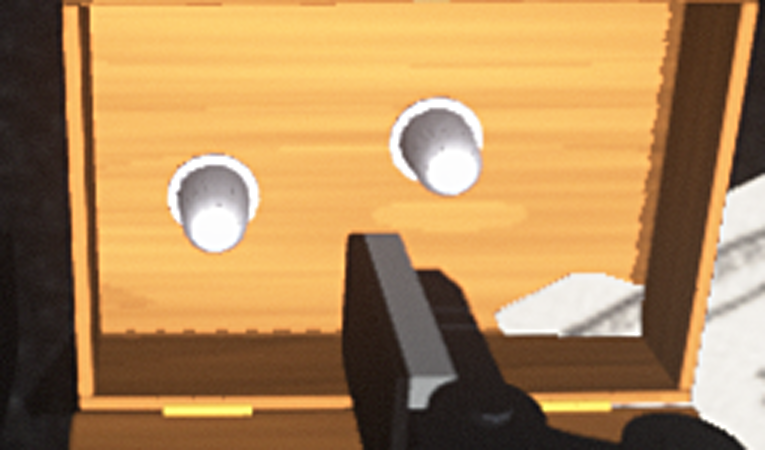

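The crop shows two pods standing: tops at (450,168) and (215,230), rims at (437,142) and (213,196). The white patch at the corner is just the mat showing through at floor level, so there are two pods only. I'll work out the grasp for the nearer one.

```bash
python3 - <<'E'
from h import *
c=vision.capture('wrist'); f=lambda u,v:((u+.5)/3-.5+225,(v+.5)/3-.5+195)
for n,a,b in(('B',(450,168),(437,142)),('A',(215,230),(213,196))): print(n,at(c,f(*a),.0365),at(c,f(*b),.0075))
go([.506,-.1287,.12],98.3); go([.542,-.211,.12],98.3)
E
```

```text
B [ 0.50763706 -0.12836224  0.0365    ] [ 0.50926806 -0.12647236  0.0075    ]
A [ 0.54548369 -0.21086875  0.0365    ] [ 0.5453286  -0.21083562  0.0075    ]
rot [-0.001 -0.001  0.001] | shift after turn cm [-8.77 10.04 17.01] | shift before turn [-8.8  10.05 16.99]
rot [-0.001 -0.001  0.001] | shift after turn cm [-11.14   1.38  17.01] | shift before turn [-11.17   1.38  17.  ]
```

```bash

python3 -m jog '[[[-3,3.35,3.3],[0,0,0]],[[-3,3.35,3.3],[0,0,0]],[[-2.95,3.35,3.3],[0,0,0]],[[0,0,4.5],[0,0,0]],[[0,0,4.5],[0,0,0]]]' 0.4 25 >/dev/null
python3 -m jog '[[[0,0,4],[0,0,0]],[[0,0,0],[0,0,0]]]' >/dev/null
python3 - <<'E'
from h import *
show();go([.508,-.128,.029],98.3)
E
```

```text
t19.6 tcp [ 0.5045 -0.1277  0.112 ] gp [ 0.504  -0.1277  0.058 ] yang 98.3 z [-0.009  0.001 -1.   ] F [ 0.1 -0.4 -0.2] w 0.601 g 0.0 q [-0.25  0.45 -0.23  0.9  -0.   -0.39]
rot [ 0.002 -0.009  0.001] | shift after turn cm [-0.34 -0.08  2.9 ] | shift before turn [-0.37 -0.08  2.9 ]
```

```bash

python3 -m jog '[[[-0.2,0,1.4],[0,0,0]],[[0,0,1.4],[0,0,0]],[[0,0,0],[0,0,0]]]' >/dev/null
python3 -c "from h import *;show()"
python3 -m jog '[[[0,0,0],[0,0,0]],[[0,0,0],[0,0,0]],[[0,0,0],[0,0,0]],[[0,0,0],[0,0,0]]]' 1 25 >/dev/null
python3 -c "from h import *;show()"
python3 -m jog '[[[0,0,-3],[0,0,0]],[[0,0,-5],[0,0,0]],[[0,0,-5],[0,0,0]],[[0,0,-3],[0,0,0]]]' >/dev/null
python3 - <<'E'
from h import *
show();go([.52,.1755,.16],98.3)
c=vision.capture('wrist'); print(c['frame'].shape); pods(c)
E
```

```text
t19.9 tcp [ 0.5083 -0.1286  0.0865] gp [ 0.5081 -0.1286  0.0325] yang 98.3 z [-0.002 -0.001 -1.   ] F [0.9 0.3 0.1] w 0.600 g 0.0 q [-0.25  0.49 -0.25  0.83 -0.   -0.39]
t20.4 tcp [ 0.5091 -0.1289  0.0877] gp [ 0.5091 -0.1289  0.0337] yang 98.3 z [ 0.    -0.001 -1.   ] F [-0.9  1.   5.4] w 0.304 g 25.1 q [-0.25  0.48 -0.25  0.83 -0.   -0.39]
t20.9 tcp [ 0.5094 -0.1287  0.2495] gp [ 0.5095 -0.1288  0.1955] yang 98.3 z [ 0.002 -0.002 -1.   ] F [ 0.1  0.3 -0.6] w 0.308 g 24.7 q [-0.25  0.32 -0.03  1.22 -0.   -0.39]
rot [-0.002  0.001 -0.001] | shift after turn cm [-5.44 29.95  3.55] | shift before turn [-5.42 29.96  3.51]
(420, 560, 3)
blob bbox [ 166  194   42   43 1432] c [185.7 215.1] @.018 [ 0.5433 -0.2099  0.018 ] boxlocal mm [ 13. -64.]
blob bbox [ 235  241  152   43 4201] c [308.9 265.6] @.018 [ 0.5756 -0.097   0.018 ] boxlocal mm [61. 43.]
```

```bash

python3 -m jog '[[[-0.9,5,0.1],[0,0,0]],[[-0.9,5,0.1],[0,0,0]],[[-0.9,5,0.1],[0,0,0]],[[-0.9,5,0.1],[0,0,0]],[[-0.9,5,0.1],[0,0,0]]]' >/dev/null
python3 -m jog '[[[-0.9,5,0.1],[0,0,0]],[[0,0,0],[0,0,0]],[[0,0,0],[0,0,0]]]' >/dev/null
python3 - <<'E'
from h import *
show();go([.5219,.1758,.07],98.3)
E
```

```text
t22.0 tcp [0.5187 0.1759 0.2399] gp [0.5185 0.1758 0.1859] yang 98.3 z [-0.003 -0.002 -1.   ] F [ 0.4 -0.3 -0.5] w 0.303 g 24.7 q [ 0.33  0.37  0.02  1.22 -0.    0.18]
rot [-0.001 -0.003  0.   ] | shift after turn cm [-0.32 -0.06 11.59] | shift before turn [-0.36 -0.05 11.59]
```

```bash

python3 -m jog '[[[-0.35,0,4],[0,0,0]],[[0,0,3],[0,0,0]],[[0,0,2.6],[0,0,0]],[[0,0,1.8],[0,0,0]],[[0,0,0],[0,0,0]]]' >/dev/null
python3 -c "from h import *;show()"
python3 -m jog '[[[0,0,0],[0,0,0]],[[0,0,0],[0,0,0]],[[0,0,0],[0,0,0]]]' 0.53 >/dev/null
python3 -c "from h import *;show()"
python3 -m jog '[[[0,0,-3],[0,0,0]],[[0,0,-5],[0,0,0]],[[0,0,-5],[0,0,0]],[[0.9,-5,0],[0,0,0]],[[0.9,-5,0],[0,0,0]]]' >/dev/null
python3 -m jog '[[[0,-5,0],[0,0,0]],[[0,-5,0],[0,0,0]],[[0,-5,0],[0,0,0]],[[0,-5,0],[0,0,0]],[[0,0,0],[0,0,0]]]' 0.4 >/dev/null
python3 - <<'E'
from h import *
show();pods(vision.capture('wrist'))
E
```

```text
t22.6 tcp [0.5224 0.1747 0.1263] gp [0.5223 0.1746 0.0723] yang 98.1 z [-0.002 -0.001 -1.   ] F [-1.  -0.3 -0.4] w 0.311 g 26.2 q [ 0.32  0.48 -0.14  0.96 -0.    0.18]
t23.0 tcp [0.5226 0.1762 0.127 ] gp [0.5225 0.1761 0.073 ] yang 98.2 z [-0.001 -0.001 -1.   ] F [-1.1  0.4  2.4] w 0.471 g 1.3 q [ 0.33  0.48 -0.14  0.96 -0.    0.18]
t24.2 tcp [ 0.5478 -0.1266  0.2564] gp [ 0.5477 -0.1267  0.2024] yang 97.9 z [-0.002 -0.002 -1.   ] F [-0.4 -0.6  0.7] w 0.597 g 0.0 q [-0.23  0.39  0.09  1.27 -0.   -0.36]
blob bbox [ 169  150   43   42 1354] c [189.5 170.5] @.018 [ 0.5425 -0.2087  0.018 ] boxlocal mm [ 12. -63.]
blob bbox [ 324  209   69   30 1568] c [362.  225.9] @.018 [ 0.5715 -0.054   0.018 ] boxlocal mm [63. 86.]
```

```bash
python3 -c "
from h import *
go([.544,-.21,.06],98.3)"
python3 -m jog '[[[-0.9,-4.1,4.5],[0,0,0]],[[0,-4.1,4.5],[0,0,0]],[[0,0,5],[0,0,0]],[[0,0,0],[0,0,0]],[[0,0,0],[0,0,0]]]' 0.4 >/dev/null
python3 -c "
from h import *
show();go([.544,-.21,.031],98.3)"
```

```text
rot [-0.001 -0.003 -0.004] | shift after turn cm [ 1.58 -8.38 14.24] | shift before turn [ 1.51 -8.38 14.25]
t24.9 tcp [ 0.5693 -0.2019  0.1185] gp [ 0.5693 -0.202   0.0645] yang 98.4 z [-0.    -0.001 -1.   ] F [0.  0.8 0.4] w 0.598 g 0.0 q [-0.34  0.58  0.01  1.   -0.   -0.49]
rot [-0.001 -0.     0.001] | shift after turn cm [ 2.62 -0.43  3.35] | shift before turn [ 2.62 -0.43  3.35]
```

```bash

python3 -m jog '[[[1.3,-0.2,-0.5],[0,0,0]],[[1.3,-0.2,0],[0,0,0]],[[0,0,1.9],[0,0,0]],[[0,0,1.9],[0,0,0]],[[0,0,0],[0,0,0]]]' >/dev/null
python3 -c "from h import *;show()"
python3 -m jog '[[[0,0,0],[0,0,0]],[[0,0,0],[0,0,0]],[[0,0,0],[0,0,0]],[[0,0,0],[0,0,0]]]' 1 25 >/dev/null
python3 -c "from h import *;show()"
python3 -m jog '[[[0,0,-3],[0,0,0]],[[0,0,-5],[0,0,0]],[[0,0,-5],[0,0,0]],[[0,0,-3],[0,0,0]],[[0,0,0],[0,0,0]]]' >/dev/null
python3 - <<'E'
from h import *
show();pods(vision.capture('wrist'));go([.5219,.1758,.18],98.3)
E
```

```text
t25.5 tcp [ 0.5416 -0.2105  0.0837] gp [ 0.5414 -0.2105  0.0297] yang 98.2 z [-0.004 -0.    -1.   ] F [ 0.  -0.1  0.2] w 0.597 g 0.0 q [-0.37  0.58 -0.09  0.9  -0.   -0.51]
t26.0 tcp [ 0.5438 -0.2109  0.0855] gp [ 0.5438 -0.211   0.0315] yang 98.3 z [ 0.    -0.002 -1.   ] F [-1.1  0.   5.5] w 0.310 g 25.0 q [-0.37  0.58 -0.09  0.9  -0.   -0.51]
t26.6 tcp [ 0.5451 -0.211   0.2475] gp [ 0.5454 -0.2112  0.1935] yang 98.3 z [ 0.005 -0.003 -1.   ] F [-0.5 -0.6 -0.4] w 0.311 g 24.8 q [-0.37  0.43  0.13  1.26 -0.   -0.51]
blob bbox [ 416  226   69   31 1635] c [453.3 243.4] @.018 [ 0.5715 -0.0572  0.018 ] boxlocal mm [63. 83.]
blob bbox [252 247  65  14 636] c [284.5 254.8] @.018 [ 0.6038 -0.2031  0.018 ] boxlocal mm [ 73. -66.]
rot [-0.002  0.001 -0.   ] | shift after turn cm [-3.39 38.55  1.11] | shift before turn [-3.37 38.56  1.04]
```

```bash

python3 -m jog '[[[-0.4,5.5,0.1],[0,0,0]],[[-0.5,5.5,0.1],[0,0,0]],[[-0.5,5.5,0.1],[0,0,0]],[[-0.5,5.5,0.1],[0,0,0]],[[-0.5,5.5,0.1],[0,0,0]]]' >/dev/null
python3 -m jog '[[[-0.5,5.5,0.1],[0,0,0]],[[-0.5,5.5,0.1],[0,0,0]],[[0,0,0],[0,0,0]],[[0,0,0],[0,0,0]]]' >/dev/null
python3 - <<'E'
from h import *
show();go([.5219,.1758,.08],98.3)
E
```

```text
t27.8 tcp [0.5209 0.1752 0.235 ] gp [0.5206 0.175  0.181 ] yang 98.3 z [-0.005 -0.002 -1.   ] F [ 0.3 -0.3 -0.9] w 0.310 g 24.8 q [ 0.32  0.38  0.02  1.21 -0.    0.18]
rot [-0.002 -0.005  0.   ] | shift after turn cm [-0.11  0.05 10.1 ] | shift before turn [-0.16  0.06 10.1 ]
```

```bash

python3 -m jog '[[[-0.1,0,4],[0,0,0]],[[0,0,3],[0,0,0]],[[0,0,1.5],[0,0,0]],[[0,0,1.2],[0,0,0]],[[0,0,0],[0,0,0]]]' >/dev/null
python3 -c "from h import *;show()"
python3 -m jog '[[[0,0,0],[0,0,0]],[[0,0,0],[0,0,0]],[[0,0,0],[0,0,0]],[[0,0,0],[0,0,0]]]' 0.53 >/dev/null
python3 -c "from h import *;show()"
python3 -m jog '[[[0,0,-3],[0,0,0]],[[0,0,-5],[0,0,0]],[[0,0,-5],[0,0,0]],[[2,-5,0],[0,0,0]],[[2,-5,0],[0,0,0]]]' >/dev/null
python3 -m jog '[[[0,-5,0],[0,0,0]],[[0,0,0],[0,0,0]],[[0,0,0],[0,0,0]]]'  >/dev/null
python3 - <<'E'
from h import *
show()
c=vision.capture('top'); t=c['frame'][150:260,185:385,::-1]
t=cv2.resize(t,None,fx=4,fy=4,interpolation=cv2.INTER_CUBIC)[:, :800]
w=vision.capture('wrist')['frame'][:,:,::-1]
cv2.imwrite('pics/m6.png',np.vstack([cv2.resize(t,(400,220)),cv2.resize(w,(400,300))]))
E
```

```text
t28.4 tcp [0.5225 0.175  0.1393] gp [0.5224 0.1749 0.0853] yang 98.2 z [-0.002 -0.001 -1.   ] F [-0.5 -0.4  0.1] w 0.309 g 24.8 q [ 0.32  0.47 -0.12  0.99 -0.    0.18]
t28.9 tcp [0.5227 0.1757 0.14  ] gp [0.5227 0.1756 0.086 ] yang 98.3 z [-0.001 -0.001 -1.   ] F [-0.5 -0.3  0.1] w 0.470 g 0.0 q [ 0.32  0.46 -0.12  0.99 -0.    0.18]
t29.9 tcp [0.5048 0.0215 0.2699] gp [0.5047 0.0215 0.2159] yang 98.2 z [-0.001 -0.    -1.   ] F [-0.4 -0.  -0.8] w 0.470 g 0.0 q [ 0.04  0.27 -0.05  1.26 -0.   -0.1 ]
```

View pics/m6.png

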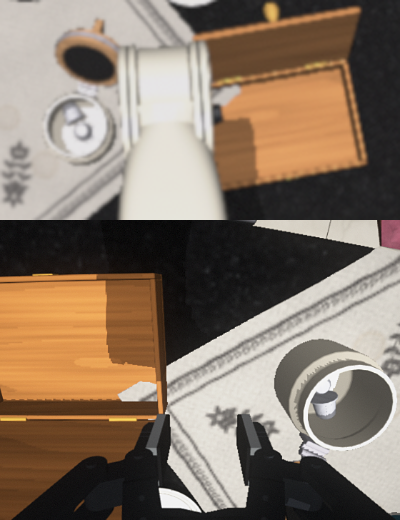

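The picture shows both pods inside the jar and the box empty, with cap and lid still back. Now I'll shut the box lid by its knob.

```bash

python3 -m jog '[[[0,0,-3.5],[0,0,0]],[[0,0,-3.5],[0,0,0]],[[-3.65,-4.25,0],[0,0,0]],[[-3.65,-4.25,0],[0,0,0]],[[-3.65,-4.25,0],[0,0,0]]]' 0.45 >/dev/null
python3 -m jog '[[[-3.65,-4.25,0],[0,0,0]],[[0,0,0],[0,0,0]],[[0,0,0],[0,0,0]]]'  >/dev/null
python3 - <<'E'
from h import *
show();go([.6735,-.1256,.189],98.3)
E
```

```text
t31.1 tcp [ 0.6739 -0.1244  0.3384] gp [ 0.6737 -0.1244  0.2844] yang 98.4 z [-0.004  0.    -1.   ] F [-0.1 -0.   0.6] w 0.553 g 0.0 q [-0.18  0.65  0.72  1.65 -0.   -0.33]
rot [ 0.001 -0.004  0.001] | shift after turn cm [ 0.06 -0.11  9.54] | shift before turn [ 0.02 -0.12  9.54]
```

```bash
S='from h import *;show()'
python3 -m jog '[[[0,-0.1,4],[0,0,0]],[[0,0,3],[0,0,0]],[[0,0,2.5],[0,0,0]],[[0,0,0],[0,0,0]]]' >/dev/null;python3 -c "$S"
python3 -m jog '[[[0,0,0],[0,0,0]],[[0,0,0],[0,0,0]],[[0,0,0],[0,0,0]],[[0,0,0],[0,0,0]]]' 1 30 >/dev/null;python3 -c "$S"
python3 -m jog '[[[1.82,0,-0.74],[0,0,0]],[[1.9,0,-0.51],[0,0,0]],[[1.95,0,-0.26],[0,0,0]],[[0,0,0],[0,0,0]]]' >/dev/null;python3 -c "$S"
```

```text
t31.6 tcp [ 0.6719 -0.1247  0.2441] gp [ 0.6716 -0.1247  0.1901] yang 98.4 z [-0.005  0.    -1.   ] F [0.1 0.3 0.3] w 0.546 g 0.0 q [-0.18  0.65  0.48  1.41 -0.   -0.33]
t32.0 tcp [ 0.674  -0.1243  0.2477] gp [ 0.6741 -0.1241  0.1937] yang 98.4 z [ 0.001  0.003 -1.   ] F [-2.7  6.2  4.3] w 0.221 g 29.4 q [-0.18  0.65  0.49  1.41  0.   -0.33]
t32.5 tcp [ 0.6176 -0.1329  0.2636] gp [ 0.6178 -0.1327  0.2096] yang 98.4 z [ 0.004  0.003 -1.   ] F [-0.7  6.7  4.1] w 0.225 g 30.5 q [-0.21  0.52  0.32  1.36  0.   -0.36]
```

```bash
S='from h import *;show()'
python3 -m jog '[[[1.96,-0.1,0.1],[0,0,0]],[[1.95,0,0.3],[0,0,0]],[[1.9,0,0.55],[0,0,0]],[[1.83,0,0.75],[0,0,0]],[[0,0,0],[0,0,0]]]' >/dev/null;python3 -c "$S"
python3 -m jog '[[[1.72,0,1.0],[0,0,0]],[[1.59,0,1.2],[0,0,0]],[[1.43,0,1.4],[0,0,0]],[[1.25,0,1.52],[0,0,0]],[[0,0,0],[0,0,0]]]' >/dev/null;python3 -c "$S"
python3 -m jog '[[[1.04,0,1.66],[0,0,0]],[[0.82,0,1.78],[0,0,0]],[[0,0,0],[0,0,0]]]' >/dev/null;python3 -c "$S;go([.4564,-.1574,.0878],98.3)"
```

```text
t33.2 tcp [ 0.5399 -0.1449  0.2474] gp [ 0.5399 -0.1447  0.1934] yang 98.3 z [-0.001  0.003 -1.   ] F [-10.3   7.9  16.8] w 0.224 g 32.6 q [-0.26  0.39  0.06  1.25  0.   -0.41]
t33.8 tcp [ 0.4797 -0.1541  0.1919] gp [ 0.4794 -0.154   0.1379] yang 98.3 z [-0.006  0.002 -1.   ] F [-7.1  4.6  3.5] w 0.222 g 32.2 q [-0.31  0.33 -0.18  1.07  0.   -0.46]
t34.2 tcp [ 0.4628 -0.1567  0.1574] gp [ 0.4626 -0.1566  0.1034] yang 98.3 z [-0.004  0.003 -1.   ] F [-4.3  5.9  0.6] w 0.225 g 31.9 q [-0.33  0.34 -0.27  0.97  0.   -0.47]
rot [ 0.004 -0.004  0.   ] | shift after turn cm [0.64 0.03 1.56] | shift before turn [0.64 0.02 1.56]
```

```bash
S='from h import *;show()'
python3 -m jog '[[[0.4,0,1.0],[0,0,0]],[[0.1,0,0.4],[0,0,0]],[[0,0,0],[0,0,0]]]' >/dev/null;python3 -c "$S"
python3 -m jog '[[[0,0,0.2],[0,0,0]],[[0,0,0],[0,0,0]]]' >/dev/null;python3 -c "$S"
python3 -m jog '[[[0,0,0],[0,0,0]],[[0,0,0],[0,0,0]],[[0,0,0],[0,0,0]]]' 0.45 >/dev/null
python3 -m jog '[[[0,0,-4],[0,0,0]],[[0,0,-5],[0,0,0]],[[0,0,-5],[0,0,0]],[[0,0,-5],[0,0,0]],[[0,0,0],[0,0,0]]]' >/dev/null
python3 - <<'E'
from h import *
show();c=vision.capture('wrist'); cv2.imwrite('pics/w7.png',c['frame'][:,:,::-1])
hsv=cv2.cvtColor(c['frame'],cv2.COLOR_RGB2HSV);print(proj(c,[[.4564,-.1574,.0975]]))
E
```

```text
t34.5 tcp [ 0.4588 -0.1573  0.1442] gp [ 0.4587 -0.1572  0.0902] yang 98.3 z [-0.003  0.003 -1.   ] F [-3.1  6.5 -0.7] w 0.218 g 31.9 q [-0.33  0.35 -0.29  0.93  0.   -0.48]
t34.8 tcp [ 0.4587 -0.1574  0.1432] gp [ 0.4585 -0.1572  0.0892] yang 98.3 z [-0.003  0.003 -1.   ] F [-6.5  7.2  6.2] w 0.221 g 32.4 q [-0.33  0.35 -0.3   0.93  0.   -0.48]
t35.8 tcp [ 0.4618 -0.1598  0.3364] gp [ 0.4622 -0.16    0.2824] yang 98.2 z [ 0.008 -0.004 -1.   ] F [ 1.1  0.  -0.9] w 0.552 g 0.0 q [-0.33  0.2   0.04  1.4  -0.   -0.48]
[[289.35872485 181.04239859]]
```

View pics/w7.png

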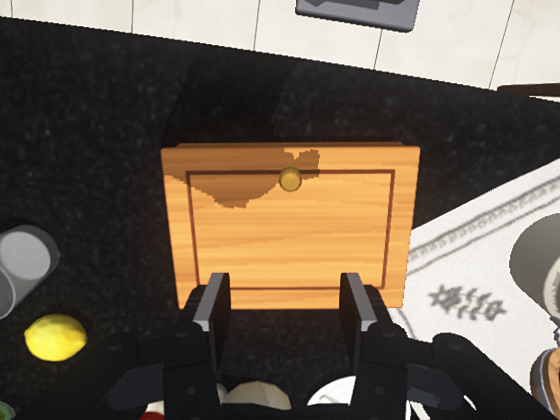

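The wrist view shows the lid shut with the knob at (290,180), as predicted (289,181). Now I'll close the cap: pinch the bar from above with the tool upright, slightly outboard of the grip point so the fingers clear the disc edge.

```bash

python3 -m jog '[[[0,0,0],[0.006,0.008,0.147]],[[0,0,0],[0,0,0.147]],[[0,0,0],[0,0,0.147]],[[-1.7,4.8,0],[0,0,0]],[[-1.7,4.8,0],[0,0,0]]]' 0.5 25 >/dev/null
python3 -m jog '[[[-1.7,4.8,0],[0,0,0]],[[-1.7,4.8,0],[0,0,0]],[[-1.7,4.8,0],[0,0,0]],[[-1.7,4.8,0],[0,0,0]],[[-1.7,4.8,0],[0,0,0]]]'  >/dev/null
python3 -m jog '[[[0,0,0],[0,0,0]],[[0,0,0],[0,0,0]]]' >/dev/null
python3 - <<'E'
from h import *
show();go([.675,.129,.162],73)
c=vision.capture('wrist'); cv2.imwrite('pics/w8.png',c['frame'][:,:,::-1])
u=np.array([.956,-.292]);H=np.array([.585,.1565])
f=lambda a,n,t=120.3:(lambda U,W:[*(H+u*U),.094+W])(-a*np.cos(np.radians(t))+n*np.sin(np.radians(t)),a*np.sin(np.radians(t))+n*np.cos(np.radians(t)))
print(proj(c,[f(112,46),f(20,46),f(120,16)]).round(0))
E
```

```text
t37.4 tcp [0.6713 0.1274 0.3253] gp [0.6706 0.1269 0.2713] yang 73.0 z [-0.013 -0.009 -1.   ] F [-0.4 -0.9  0.8] w 0.501 g 0.0 q [ 0.19  0.65  0.69  1.62 -0.01  0.49]
rot [-0.012 -0.01   0.   ] | shift after turn cm [-0.31  0.26 10.93] | shift before turn [-0.41  0.39 10.92]
[[ 289. -460.]
 [ 286.  841.]
 [ 289. -285.]]
```

View pics/w8.png

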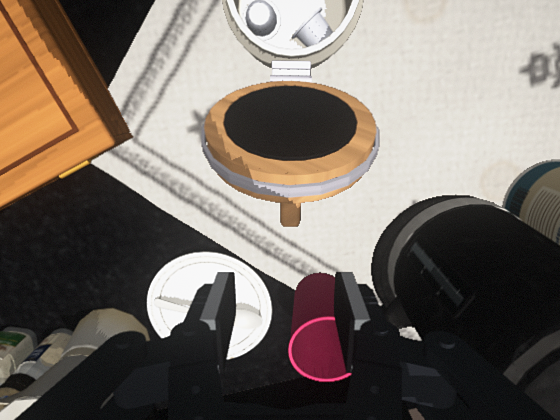

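The wrist view shows both pods in the jar at (262,17) and (313,25), and the cap back with the bar end at (290,215). I'll check that against the model before descending.

```bash
python3 - <<'E'
from h import *
c=vision.capture('wrist')
u=np.array([.956,-.292]);H=np.array([.585,.1565])
def f(a,n,t=120.3):
    a/=1e3;n/=1e3;t=np.radians(t);U=-a*np.cos(t)+n*np.sin(t);W=a*np.sin(t)+n*np.cos(t);return [*(H+u*U),.094+W]
print(proj(c,[f(112,46),f(112,16),f(120,16)]).round(0))
r=.116;g=lambda t:r*100*np.array([-np.cos(np.radians(156.2-t)),-np.sin(np.radians(156.2-t))])
th=np.linspace(120.3,0,16)
for i in range(1,16): print(th[i].round(0),(g(th[i])-g(th[i-1])).round(2))
E
```

```text
[[291. 230.]
 [292. 198.]
 [292. 208.]]
112.0 [ 1.04 -1.24]
104.0 [ 1.2  -1.09]
96.0 [ 1.34 -0.91]
88.0 [ 1.46 -0.71]
80.0 [ 1.54 -0.5 ]
72.0 [ 1.6  -0.28]
64.0 [ 1.62 -0.06]
56.0 [1.61 0.17]
48.0 [1.57 0.39]
40.0 [1.5  0.61]
32.0 [1.4  0.81]
24.0 [1.28 1.  ]
16.0 [1.12 1.17]
8.0 [0.95 1.32]
0.0 [0.76 1.44]
```

```bash
S='from h import *;show()'
python3 -m jog '[[[-0.4,0.3,3],[-0.012,-0.01,0]],[[0,0,3],[0,0,0]],[[0,0,3],[0,0,0]],[[0,0,1.8],[0,0,0]],[[0,0,0],[0,0,0]]]' 0.5 25 >/dev/null;python3 -c "$S"
python3 -m jog '[[[0,0,0],[0,0,0]],[[0,0,0],[0,0,0]],[[0,0,0],[0,0,0]],[[0,0,0],[0,0,0]]]' 1 30 >/dev/null;python3 -c "$S"
```

```text
t38.1 tcp [0.6751 0.1276 0.2185] gp [0.6751 0.1276 0.1645] yang 72.9 z [ 0.001  0.001 -1.   ] F [-0.3 -0.3  0.8] w 0.500 g 0.0 q [0.19 0.66 0.44 1.35 0.   0.49]
t38.6 tcp [0.6775 0.1285 0.2209] gp [0.678  0.1285 0.1669] yang 73.0 z [ 0.008  0.    -1.   ] F [ 2.9 -4.1  3.4] w 0.142 g 29.4 q [ 0.19  0.66  0.44  1.35 -0.    0.49]
```

Gripped, width matches the bar. Now I'll swing it down.

```bash
S='from h import *;show()'
python3 -m jog '[[[1.04,0.1,-1.24],[0,0,0]],[[1.2,0,-1.09],[0,0,0]],[[1.34,0,-0.91],[0,0,0]],[[0,0,0],[0,0,0]]]' >/dev/null;python3 -c "$S"
python3 -m jog '[[[1.46,0,-0.71],[0,0,0]],[[1.54,0,-0.5],[0,0,0]],[[1.6,0,-0.28],[0,0,0]],[[1.62,0,-0.06],[0,0,0]],[[0,0,0],[0,0,0]]]' >/dev/null;python3 -c "$S"
python3 -m jog '[[[1.61,0,0.17],[0,0,0]],[[1.57,0,0.39],[0,0,0]],[[1.5,0,0.61],[0,0,0]],[[0,0,0],[0,0,0]]]' >/dev/null;python3 -c "$S"
```

```text
t39.1 tcp [0.6416 0.1395 0.2521] gp [0.6417 0.1393 0.1981] yang 73.0 z [ 0.003 -0.002 -1.   ] F [-0.5 -5.4  1.3] w 0.141 g 34.8 q [ 0.22  0.58  0.38  1.37 -0.    0.51]
t39.7 tcp [0.5817 0.158  0.2667] gp [0.5818 0.1579 0.2127] yang 73.0 z [ 0.002 -0.001 -1.   ] F [-1.7 -5.   1.2] w 0.141 g 37.8 q [ 0.27  0.46  0.23  1.33 -0.    0.56]
t40.2 tcp [0.5375 0.172  0.2551] gp [0.5376 0.1719 0.2011] yang 73.0 z [ 0.003 -0.    -1.   ] F [-1.6 -4.6  2.8] w 0.138 g 39.7 q [ 0.31  0.39  0.09  1.26 -0.    0.61]
```

```bash
S='from h import *;show()'
python3 -m jog '[[[1.4,0,0.81],[0,0,0]],[[1.28,0,1.0],[0,0,0]],[[1.12,0,1.17],[0,0,0]],[[0,0,0],[0,0,0]]]' >/dev/null;python3 -c "$S"
python3 -m jog '[[[0.95,0,1.32],[0,0,0]],[[0.4,0,0.7],[0,0,0]],[[0,0,0],[0,0,0]]]' >/dev/null;python3 -c "$S"
python3 -m jog '[[[0.3,0,0.5],[0,0,0]],[[0,0,0],[0,0,0]]]' >/dev/null;python3 -c "$S"
```

```text
t40.7 tcp [0.5011 0.1834 0.2247] gp [0.5012 0.1835 0.1707] yang 73.0 z [ 0.001  0.001 -1.   ] F [-2.7 -4.2  2. ] w 0.139 g 40.6 q [ 0.35  0.35 -0.05  1.16  0.    0.65]
t41.1 tcp [0.4886 0.1875 0.2047] gp [0.4887 0.1875 0.1507] yang 73.0 z [ 0.001  0.001 -1.   ] F [-3.6 -3.9  1.8] w 0.142 g 40.9 q [ 0.37  0.35 -0.11  1.11  0.    0.66]
t41.3 tcp [0.4863 0.1883 0.2   ] gp [0.4865 0.1883 0.146 ] yang 73.0 z [ 0.003  0.001 -1.   ] F [-3.4 -4.3  1.3] w 0.140 g 40.8 q [ 0.37  0.35 -0.13  1.09 -0.    0.67]
```

```bash
S='from h import *;show()'
python3 -m jog '[[[0.15,0,0.4],[0,0,0]],[[0,0,0],[0,0,0]]]' >/dev/null;python3 -c "$S"
python3 -m jog '[[[0,0,0.3],[0,0,0]],[[0,0,0],[0,0,0]]]' >/dev/null;python3 -c "$S"
python3 -m jog '[[[0,0,0.3],[0,0,0]],[[0,0,0],[0,0,0]]]' >/dev/null;python3 -c "$S"
```

```text
t41.6 tcp [0.4847 0.1888 0.196 ] gp [0.4848 0.1888 0.142 ] yang 73.0 z [ 0.002  0.001 -1.   ] F [-3.4 -4.3  2.6] w 0.140 g 41.0 q [ 0.37  0.35 -0.13  1.08  0.    0.67]
t41.8 tcp [0.4843 0.1891 0.1942] gp [0.4843 0.1892 0.1402] yang 73.0 z [ 0.002  0.002 -1.   ] F [-7.2 -4.1 10.1] w 0.139 g 42.4 q [ 0.37  0.35 -0.14  1.08  0.    0.67]
t42.1 tcp [0.4839 0.1893 0.1924] gp [0.484  0.1895 0.1384] yang 73.0 z [ 0.002  0.003 -1.   ] F [-11.3  -3.9  17.1] w 0.136 g 44.0 q [ 0.37  0.35 -0.14  1.07  0.    0.67]
```

```bash
S='from h import *;show()'
python3 -m jog '[[[0,0,-0.4],[0,0,0]],[[0,0,0],[0,0,0]],[[0,0,0],[0,0,0]],[[0,0,-0.6],[0,0,0]],[[0,0,0],[0,0,0]]]' 0.5 >/dev/null;python3 -c "$S;go([.5219,.1758,.137],73)"
```

```text
t42.7 tcp [0.4852 0.1891 0.2004] gp [0.4855 0.1892 0.1464] yang 73.0 z [ 0.005  0.002 -1.   ] F [ 0.5 -0.2  0.1] w 0.500 g 0.0 q [ 0.37  0.35 -0.13  1.09 -0.    0.67]
rot [0.003 0.004 0.   ] | shift after turn cm [-3.89 -0.2   0.94] | shift before turn [-3.89 -0.21  0.96]
```

```bash
S="from h import *;show();print(status.read_state()['wrist_torque'].round(2))"
python3 -m jog '[[[-3.9,-0.2,0],[0.003,0.004,0]],[[0,0,0.85],[0,0,0]],[[0,0,0],[0,0,0]]]' >/dev/null
python3 -m jog '[[[0,0,0],[0,0,0]],[[0,0,0],[0,0,0]],[[0,0,0],[0,0,0]],[[0,0,0],[0,0,0]]]' 1 40 >/dev/null;python3 -c "$S"
python3 -m jog '[[[0,0,0],[0,0,0.1]],[[0,0,0],[0,0,0.18]],[[0,0,0],[0,0,0.18]],[[0,0,0],[0,0,0.18]],[[0,0,0],[0,0,0.18]]]' >/dev/null;python3 -c "$S"
python3 -m jog '[[[0,0,0],[0,0,0.18]],[[0,0,0],[0,0,0.18]],[[0,0,0],[0,0,0.18]],[[0,0,0],[0,0,0.18]],[[0,0,0],[0,0,0.18]]]' >/dev/null;python3 -c "$S"
python3 -m jog '[[[0,0,0],[0,0,0.18]],[[0,0,0],[0,0,0.18]],[[0,0,0],[0,0,0]]]' >/dev/null;python3 -c "$S"
```

```text
t43.6 tcp [0.521  0.176  0.1918] gp [0.5209 0.176  0.1378] yang 73.0 z [-0.001  0.    -1.   ] F [-2.8  2.5  0.3] w 0.140 g 41.8 q [ 0.33  0.41 -0.06  1.11  0.    0.62]
[ 0.47  0.53 -0.1 ]
t44.2 tcp [0.5215 0.1766 0.1918] gp [0.5215 0.1767 0.1378] yang 25.8 z [-0.     0.002 -1.   ] F [-0.5  4.5 -0.8] w 0.138 g 41.3 q [ 0.33  0.41 -0.05  1.1   0.    1.45]
[0.71 0.25 0.08]
t44.8 tcp [0.5224 0.1766 0.1914] gp [0.5224 0.1767 0.1374] yang -25.8 z [ 0.001  0.002 -1.   ] F [ 3.3  4.4 -4.5] w 0.145 g 40.8 q [ 0.33  0.41 -0.05  1.1   0.    2.35]
[ 0.72 -0.3   0.05]
t45.2 tcp [0.5226 0.1764 0.1911] gp [0.5227 0.1765 0.1371] yang -46.2 z [ 0.001  0.001 -1.   ] F [ 3.5  3.3 -5.1] w 0.139 g 40.7 q [ 0.33  0.41 -0.05  1.1   0.    2.7 ]
[ 0.71 -0.44 -0.02]
```

```bash
S="from h import *;show();print(status.read_state()['wrist_torque'].round(2))"
python3 -m jog '[[[0,0,0],[0,0,0.07]],[[0,0,0],[0,0,0]]]' >/dev/null;python3 -c "$S"
python3 -m jog '[[[0,0,0],[0,0,0.05]],[[0,0,0],[0,0,0]]]' >/dev/null;python3 -c "$S"
python3 -m jog '[[[0,0,0],[0,0,0.05]],[[0,0,0],[0,0,0]]]' >/dev/null;python3 -c "$S"
```

```text
t45.5 tcp [0.5227 0.1763 0.1911] gp [0.5227 0.1764 0.1371] yang -50.2 z [ 0.001  0.001 -1.   ] F [ 3.1  2.9 -6.6] w 0.141 g 40.7 q [ 0.33  0.41 -0.05  1.1   0.    2.77]
[ 0.67 -0.51 -0.02]
t45.7 tcp [0.5227 0.1763 0.1911] gp [0.5228 0.1763 0.1371] yang -53.0 z [ 0.001  0.001 -1.   ] F [ 3.9  3.2 -5.7] w 0.141 g 40.7 q [ 0.33  0.41 -0.05  1.1   0.    2.82]
[ 0.71 -0.48 -0.04]
t46.0 tcp [0.5229 0.177  0.1912] gp [0.523  0.1771 0.1372] yang -55.7 z [ 0.002  0.002 -1.   ] F [ 4.4  4.6 -6.3] w 0.143 g 42.6 q [ 0.33  0.41 -0.05  1.1   0.    2.87]
[ 0.94 -0.73  0.86]
```

```bash

python3 -m jog '[[[0,0,0],[0,0,0]],[[0,0,0],[0,0,0]],[[0,0,0],[0,0,0]],[[0,0,-3],[0,0,0]],[[0,0,-5],[0,0,0]]]' 0.4 >/dev/null
python3 -m jog '[[[0,0,-5],[0,0,0]],[[-5,0,0],[0,0,0]],[[-5,0,0],[0,0,0]],[[-5,0,0],[0,0,0]],[[-5,0,0],[0,0,0]]]' >/dev/null
python3 -m jog '[[[0,0,0],[0,0,0]],[[0,0,0],[0,0,0]]]' >/dev/null
python3 - <<'E'
from h import *
show()
for n in('side','top'):
    c=vision.capture(n);a=cv2.imread(f'pics/{n}0.png').astype(int);b=c['frame'][:,:,::-1].astype(int)
    def d(P,h=14):
        u,v=proj(c,[P])[0].astype(int);return round(float(abs(a-b)[v-h:v+h,u-h:u+h].mean()),1)
    print(n,'mug',d([.4765,.422,.05]),'glass',d([.6216,-.4721,.04]),'box',d([.52,-.148,.06]),'lidfront',d([.458,-.157,.06]),'jar',d([.522,.1758,.11]))
c=vision.capture('top');f=c['frame']
# predicted bar end pixels for cap=0 (bar at 37 deg) and sample contrast profile by angle
g=cv2.cvtColor(f,cv2.COLOR_RGB2GRAY).astype(np.float32)
hs=cv2.cvtColor(vision.capture('side')['frame'],cv2.COLOR_RGB2GRAY)
O=np.array([.5219,.1758])
S=vision.capture('side');gs=cv2.cvtColor(S['frame'],cv2.COLOR_RGB2GRAY).astype(np.float32)
for ang in range(0,180,10):
    e=np.array([np.cos(np.radians(ang)),np.sin(np.radians(ang))])
    P=[[*(O+e*t),.14] for t in np.linspace(-.04,.04,30)]
    out=[]
    for cc,gg in((c,g),(S,gs)):
        p=proj(cc,P).astype(np.float32);v=cv2.remap(gg,p[:,:1],p[:,1:],cv2.INTER_LINEAR);out+= [round(float(v.mean())),round(float(v.std()),1)]
    print(ang,out)
E
```

```text
t47.5 tcp [0.3565 0.0636 0.3224] gp [0.3566 0.0636 0.2684] yang -55.9 z [ 0.002 -0.    -1.   ] F [ 0.9 -0.   0.2] w 0.595 g 0.0 q [ 0.18 -0.04 -0.27  1.35 -0.    2.72]
side mug 4.3 glass 4.1 box 4.4 lidfront 3.9 jar 13.6
top mug 1.1 glass 0.8 box 1.1 lidfront 1.0 jar 8.7
0 [193, 12.9, 163, 44.5]
10 [189, 13.9, 168, 39.8]
20 [183, 15.4, 179, 24.8]
30 [192, 6.0, 189, 7.5]
40 [194, 4.9, 185, 8.1]
50 [185, 14.8, 162, 26.7]
60 [193, 12.6, 140, 38.6]
70 [199, 12.0, 129, 40.3]
80 [201, 12.5, 125, 39.3]
90 [200, 12.1, 122, 38.8]
100 [200, 11.4, 122, 39.0]
110 [199, 11.1, 123, 39.2]
120 [198, 10.7, 127, 38.7]
130 [198, 10.5, 130, 38.8]
140 [198, 11.1, 134, 38.9]
150 [197, 12.2, 138, 37.5]
160 [197, 12.7, 149, 35.6]
170 [196, 12.6, 159, 41.4]
```

The bar now lies at about 36°, where about 37° is fully home. The box, mug and glass regions match the starting images.

```bash
python3 -c "
from cell import env
print(env.job_done())"
```

```text
the job is handed in; nothing more can be done
None
```

The job is handed in; no verdict came back. Both pods (the box held two) are in the jar, the box is shut, the cap is screwed home to its stop, and the mug and glass have not moved.

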